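Show the cover plate's edge to the edge reader

TASK

With the fingertips, push the thin metal cover plate along the ledge until it sticks out over the end where the round upward-looking edge reader stands, so far that its leading edge lies above the middle of the reader's lens; the plate must stay lying flat on the ledge, straight along it, and must not be picked up. Then press the larger button on the control box fully down to start the reading and let it come back up. Do not press the smaller button, do not start the reading early, and leave everything else where it stands.

Things in the scene. Friction and masses are not known exactly. Their poses are not given: they have to be found in the camera images.
- ledge: Fixed grey block with a dark steel top, 120 mm (its x) by 280 mm (its y), flat top 60 mm above the table. The plate lies on the top and is pushed along the ledge's y. An aluminium fence 10 mm thick and 12 mm high runs along the far (+x) side, inner face at x = +50 mm; the near side and both ends (y = +140 and -140 mm) are open. Origin: centre of its underside.
- plate: Loose stamped steel cover plate, 90 mm (its x) by 110 mm (its y) by 6 mm thick, 0.1 to 0.22 kg, lying near the middle of the ledge, its y nearly along the ledge's y and its far side a few mm off the fence. It slides with ordinary metal friction (a push of 2 N or less). Its centre of mass is in the middle, so it tips off when 55 mm of it stick out. Origin: centre of its underside.
- edge_left (a point): Middle of the plate's +y edge, 55 mm from the plate's centre, at half its thickness.
- edge_right (a point): Middle of the plate's -y edge, 55 mm from the plate's centre, at half its thickness.
- reader: Edge reader, fixed: a black upright round puck 40 mm across and 40 mm high, on the table just beyond one end of the ledge (either end), centre 28 to 38 mm out from that end face. Its y is parallel to the ledge's y. Origin: centre of its underside.
- lens (a point): Centre of the reader's lens, a glass disc of 20 mm diameter in the middle of its top, 40 mm above the table (20 mm below the ledge's top).
- panel: Control box, fixed: grey box 90 mm (x) by 120 mm (y), 45 mm high, with two black push buttons in aluminium housings on its top. It stands left or right of the ledge. Origin: centre of its underside.
- start (a joint): The larger button (36 mm across), 27 mm to +y of the box's centre: 0 up, 0.006 m fully down; a spring, 5 N when fully down.
- start_top (a point): Middle of the top face of the larger button; moves down with it.
- stop (a joint): The smaller button (20 mm across), 32 mm to -y of the box's centre: 0 up, 0.006 m down. Not to be pressed.
- stop_top (a point): Middle of the top face of the smaller button.
- tray: Fixed grey parts tray 90 x 120 mm, 35 mm high, with small turned parts, on the other side from the control box. Origin: centre of its underside.
- gauge_block: Bystander: loose steel block 35 x 35 mm, 30 mm high, beyond the ledge's other end. Origin: centre of its underside.
- collar: Bystander: loose steel collar, 36 mm across, 22 mm high, behind the ledge. Origin: centre of its underside.
- bolt: Bystander: loose bolt standing on its head (22 mm across), 45 mm high, behind the ledge. Origin: centre of its underside.
- clamp_block: Bystander: loose aluminium block 30 x 45 mm, 28 mm high, in front of the ledge (robot side). Origin: centre of its underside.
- screwdriver: Bystander: screwdriver 170 mm long lying along its x, far right. Origin: on its underside, mid-length.
- cleaner: Bystander: closed bottle 50 mm across, 110 mm high, far left. Origin: centre of its underside.

How it is judged (in metres and radians):
On the way, in this order (a step that is already met when the one before it is completed fails the run):
1. the plate lies at rest with its leading edge over the lens (((y of reader in the frame of ledge above 0 m and y of edge_left in the frame of reader between -0.01 and 0.01 m) or (y of reader in the frame of ledge below 0 m and y of edge_right in the frame of reader between -0.01 and 0.01 m)) and angle between the y axis of plate and the y axis of ledge, either way round below 0.15 rad and x of plate in the frame of ledge above -0.025 m and z of plate in the frame of ledge between 0.057 and 0.064 m and angle between plate's own z axis and vertical below 0.06 rad and linear speed of plate below 0.01 m/s), for 0.3 s.
2. the larger button is pressed down (value of joint start above 0.0045 m), for 0.05 s.
At the end, for the whole second after the job is handed in: The plate lies flat on the ledge, within 0.15 rad of straight, not more than 25 mm towards the near side, its leading edge within 10 mm of the lens centre along the ledge; the larger button was pressed at least 4.5 mm afterwards and is up again (all of step 1 and value of joint each of start, stop below 0.0015 m); the robot touches nothing.
It fails at once if the plate is lifted or tipped (z of plate in the frame of ledge above 0.07 m or angle between plate's own z axis and vertical above 0.2 rad).
It fails at once if the plate falls off the ledge (z of plate in the frame of ledge below 0.045 m).
It fails at once if the smaller button is pressed (value of joint stop above 0.003 m).
It fails at once if the reading is started while the plate's edge is not over the lens (value of joint start above 0.003 m and not (((y of reader in the frame of ledge above 0 m and y of edge_left in the frame of reader between -0.01 and 0.01 m) or (y of reader in the frame of ledge below 0 m and y of edge_right in the frame of reader between -0.01 and 0.01 m)) and angle between the y axis of plate and the y axis of ledge, either way round below 0.15 rad and x of plate in the frame of ledge above -0.025 m and z of plate in the frame of ledge between 0.057 and 0.064 m and angle between plate's own z axis and vertical below 0.06 rad)).
It fails at once if a bystander is moved more than 15 mm or knocked over (distance of any of gauge_block, collar, bolt, clamp_block, screwdriver, cleaner from where it was at the start of the episode above 0.015 m or angle between any of gauge_block, collar, bolt, clamp_block, cleaner's own z axis and vertical above 0.5 rad).
It also fails if it takes over 58 s, if anything falls off the work surface, if the arm or the gripper's body presses on something with over 40 N, if the wrist force passes 120 N, or if a joint passes its speed limit or range.

ROBOT

A 6-joint arm with a two-finger parallel gripper is mounted at the origin on the work surface. World frame = base frame: x ahead of the robot, y to its left, z up, the work surface at z = 0. Lengths are in mm, angles in rad, forces in N, time in s.
With the tool pointing down it reaches from about 400 to 925 mm from the base axis. Payload 12.5 kg.
Tool frame: the origin (TCP) lies between the finger pads; the fingertips stand 25 mm ahead of it and the grasp point (between the pads) lies 6 mm ahead of it; z points along the fingers, y is the line along which they close (so a half turn about z gives the same grasp; the last joint's range is limited). The gripper opens to 95 mm and grips with 3 to 60 N. Pads are 20 mm wide; open, the fingers measure 119 mm over their backs; the gripper's body (75 mm by 180 mm) begins 59 mm behind the grasp point.
Start: joints at [-1.291, 0.491, 1.559, -0, 1.092, -0.106], TCP at [235.211, -579.068, 239.661] pointing down, gripper open.
Joint ranges: [-3.1, 3.1], [-0.84, 2.19], [0.05, 2.79], [-1.13, 4.28], [0.06, 2.93], [-2.69, 2.69]. Speed limits (rad/s): [2.22, 2.22, 2.79, 3.14, 3.14, 3.14].

INTERFACE

Orientations are given as [roll, pitch, yaw] about the fixed x, y, z axes, in that order (R = Rz(yaw) Ry(pitch) Rx(roll)).
In Python, from cell import state, read_camera, job_done, cut_out gives the robot as it stands. The module is installed in compiled form; this text tells all that it offers.
- The arm moves only by the tool jog_arm, never from a script. Its argument "motion" is a list of rows, each a list of 2 entries, a list of its own where there are three numbers: the shift along the tool's x, y, z in mm, then the turn about the tool's z in rad. A call has 1 to 5 rows; each row is the pose to reach, as a shift and turn from the pose commanded when the call began, along the tool's axes at that moment; what a row does not reach only later rows make up. A row lasts 1/10 s, in which the tool goes at most 50 mm and 8.59 degrees, less where a joint would pass 70% of its speed; a pose out of reach is approached as far as the arm can. A call with a gripper value outside its range is refused whole. "grip" is the closure, from 0 (fully open) to 1 (shut), set as the call begins (left out, the last holds). The fingers move at their own pace and stop on an object; the grip force is fixed at half the most. Time passes only in rows, so rows that repeat a pose let the fingers close. It gives the time, the measured TCP pose, the force, the opening and the grip force at its end, in the units of the state.
- state(): the state, without advancing time (a new reading comes with each control period).
- read_camera(name): name is "scene" or "top" or "wrist"; returns a dict with "img" (480x640x3 uint8, blue, green, red), "vertical_fov" (degrees; the focal length in pixels is half the picture's height over the tangent of half this angle, whatever the lens; pixels are square), "cx", "cy" (the principal point, pixels), "extrinsics" (4x4, takes a point from camera to world coordinates). Camera axes: x right, y up, looking along -z (the intrinsics and any distortion apply to the point x, -y, -z); pixel columns grow to the right and rows downward; lengths in mm; the calibration is good to about 2 mm. A picture is of the moment at which its call begins. There is no depth.
- job_done(): hands the job in; it is judged then, once.
Trained networks look in a picture, given as the dict that the camera call returned (one of the last four; its "shot" number tells which), for a name from the list of things; names that differ only in an ending like _2 or _b are one class to them, and where a whole thing is asked for, a point or a joint stands for the part that bears it (a point fixed in the world has none). Each returns a list of dicts, best first, with "p" (0 to 1); they miss things now and then, are a little off and sometimes report something else, mostly with a low value. They report only what shows in the picture. A call takes as long as a camera call.
- cut_out(name, picture): "region" (480x640 bool, what is visible of it) and "box" ([left, top, right, bottom] in pixels, round what is visible of it).
The state is a dict: "t": time; "joints": joint angles; "qvel": joint speeds; "tau": joint torques, N m; "eef_pos": TCP position; "tcp_rot": TCP orientation; "ft_force": force on the tool from outside, world axes, zero at the start; "moment": the same for the moment, N m; "opening": opening from 0.0 (shut) to 1.0 (fully open); "grip_force": force on a finger pad.
Only numpy, scipy, OpenCV 4.12 (cv2) and the standard library are available. Lean on these libraries where they do the work, as an engineer would, in place of code of your own. Each camera call takes 0.05 s, during which the arm holds its last target. There are 200 camera calls.

## Working session

There is one attempt and no reset: what is moved stays moved. The work goes in short steps, Python scripts to look and compute and a tool call to move; the robot and the scene stay as the last step left them, time stands still between calls to the robot, and variables do not carry over. Pictures are saved under pics/ and viewed, at most 10 in all, crops included, and the job is handed in when it is done.

Besides the shell and the picture viewer there is one more tool, called after "Request:" as name(argument=value, ...) on one line, values as JSON. jog_arm: Moves the arm, as the interface text tells. Its arguments: {"type":"object","properties":{"motion":{"type":"array"},"grip":{"type":"number"}},"required":["motion"]}

```bash
mkdir -p pics; cat > h.py <<'E'
import numpy as np, cv2
from cell import state, read_camera, job_done, cut_out
def ray(pic,u,v):
    f=240/np.tan(np.radians(pic["vertical_fov"])/2)
    d=np.array([(u-pic["cx"])/f,-(v-pic["cy"])/f,-1.0]); E=np.array(pic["extrinsics"])
    return E[:3,3],E[:3,:3]@d
def at(pic,u,v,z):
    o,d=ray(pic,u,v); return (o+d*(z-o[2])/d[2])[:2]
def proj(pic,p):
    f=240/np.tan(np.radians(pic["vertical_fov"])/2); E=np.array(pic["extrinsics"])
    c=E[:3,:3].T@(np.array(p)-E[:3,3]); return pic["cx"]+f*c[0]/-c[2], pic["cy"]-f*c[1]/-c[2]
E
cat > a.py <<'E'
from h import *
for n in ("top","scene"):
    p=read_camera(n); cv2.imwrite(f"pics/{n}0.png",p["img"]); print(n,{k:v for k,v in p.items() if k!="img"})
    if n=="top":
        for o in "ledge plate reader lens panel start stop tray gauge_block collar bolt clamp_block".split():
            r=cut_out(o,p)
            if r:
                m=r[0]["region"].astype(np.uint8); c=cv2.minAreaRect(cv2.findNonZero(m)); print(o,round(r[0]["p"],2),r[0]["box"],np.round(c[0],1),np.round(c[1],1),round(c[2],1))
s=state(); print(s["t"],s["eef_pos"],s["tcp_rot"])
E
python3 a.py
```

```text
top {'vertical_fov': 55.51618766498169, 'cx': 317.1426153457883, 'cy': 240.02531138915714, 'extrinsics': array([[-1.21986521e-02,  9.86413993e-01, -1.63824989e-01,
         4.13967318e+02],
       [-9.99353487e-01, -6.48552586e-03,  3.53630550e-02,
         1.98080006e+01],
       [ 3.38201211e-02,  1.64150456e-01,  9.85855378e-01,
         1.06971210e+03],
       [ 0.00000000e+00,  0.00000000e+00,  0.00000000e+00,
         1.00000000e+00]]), 'shot': 1}
ledge 0.94 [226.4, 195.6, 362.1, 277.4] [293.9 234.3] [125.   56.4] 14.4
plate 0.91 [261.2, 209.5, 318.8, 261.2] [289.6 236.5] [49.6 40.9] 13.0
reader 0.52 [354.8, 242.6, 374.0, 262.8] [365.3 253.3] [16.3 18.4] 45.0
lens 0.5 [353.0, 243.1, 379.3, 263.6] [366. 253.] [17.  19.8] 45.0
panel 0.83 [435.0, 265.8, 499.0, 314.1] [467.2 290.8] [41.6 59.3] 81.9
stop 0.52 [482.4, 285.1, 491.5, 288.1] [487.5 288. ] [8. 9.] 90.0
tray 0.65 [117.7, 265.0, 182.2, 312.4] [149.  288.7] [58.6 40.6] 3.1
gauge_block 0.6 [215.7, 210.3, 233.2, 231.3] [224.4 219.4] [17.9 17.5] 14.0
collar 0.68 [272.5, 181.7, 284.4, 197.7] [279.5 190.5] [15. 13.] 90.0
bolt 0.56 [262.3, 215.6, 317.6, 261.3] [290.1 236.1] [50.6 41.7] 13.5
clamp_block 0.61 [255.1, 267.2, 273.5, 282.9] [263.8 275.8] [20.5 13.3] 33.7
scene {'vertical_fov': 54.4110204716026, 'cx': 317.7904034773326, 'cy': 236.14657922359606, 'extrinsics': array([[ 9.06720466e-01, -3.63599500e-01,  2.13666563e-01,
         8.17595480e+02],
       [ 4.21712745e-01,  7.76841193e-01, -4.67628187e-01,
        -4.27047107e+02],
       [ 4.04438736e-03,  5.14113961e-01,  8.57712352e-01,
         8.66108520e+02],
       [ 0.00000000e+00,  0.00000000e+00,  0.00000000e+00,
         1.00000000e+00]]), 'shot': 2}
0.7 [ 235.20527157 -579.09678668  239.6963957 ] [3.14140896e+00 2.04430263e-05 3.85775572e-01]
```

```bash
python3 -c "
import cv2
a=cv2.imread('pics/top0.png')[170:340,100:520]; a=cv2.resize(a,None,fx=1.9,fy=1.9,interpolation=cv2.INTER_CUBIC)
cv2.imwrite('pics/topc.png',a)"
```

```text
(no output)
```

View pics/topc.png

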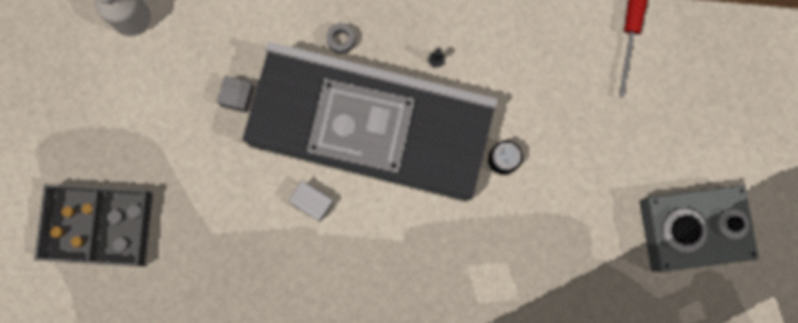

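View pics/scene0.png

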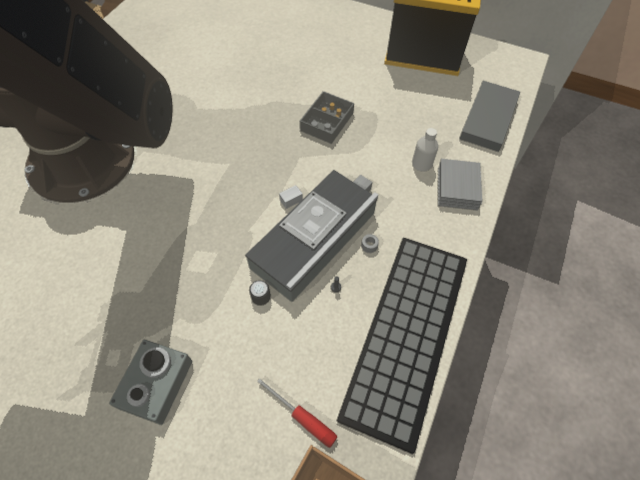

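```bash
cat > b.py <<'E'
from h import *
from scipy.optimize import minimize
pics=[read_camera("top"),read_camera("scene")]
def box(sx,sy,sz,z0=0): return np.array([[a*sx/2,b*sy/2,z0+c*sz] for a in(-1,1) for b in(-1,1) for c in(0,1)])
t=np.linspace(0,6.2832,24)
cyl=lambda r,h,z0=0:np.array([[r*np.cos(k),r*np.sin(k),z] for k in t for z in(z0,z0+h)])
ledge=np.vstack([box(120,280,60),[[50,y,72] for y in(-140,140)],[[60,y,72] for y in(-140,140)]])
def fit(name,M,x0):
    ms=[]
    for p in pics:
        r=cut_out(name,p); ms.append(r[0]["region"].astype(np.uint8) if r and r[0]["p"]>.35 else None)
    def cost(x,w=False):
        c,s=np.cos(x[2]/100),np.sin(x[2]/100); tot=[]
        for p,m in zip(pics,ms):
            if m is None: continue
            q=np.array([proj(p,(x[0]+c*a-s*b,x[1]+s*a+c*b,z)) for a,b,z in M],np.float32)
            h=cv2.convexHull((q*16).round().astype(np.int32))
            big=np.zeros((480,640),np.uint8); cv2.fillConvexPoly(big,h,255,cv2.LINE_AA,4)
            f=big/255; tot.append(1-np.minimum(f,m).sum()/np.maximum(f,m).sum())
        return tot if w else sum(tot)
    b=minimize(cost,x0,method="Nelder-Mead",options=dict(initial_simplex=np.array(x0)+np.array([[0,0,0],[15,0,0],[0,15,0],[0,0,10]]),maxiter=250))
    print(name,np.round(b.x[:2],1),"yaw",round(b.x[2]/100,3),np.round(cost(b.x,True),3))
p=pics[0]
def xy(u,v,z): return list(at(p,u,v,z))
fit("ledge",ledge,xy(294,234,50)+[-23])
fit("plate",box(90,110,6,60),xy(289.6,236.5,63)+[-23])
fit("reader",cyl(20,40),xy(366,253,40)+[-23])
fit("panel",box(90,120,45),xy(467,291,45)+[10])
fit("gauge_block",box(35,35,30),xy(224,219,30)+[-23])
for n,z in(("start",50),("stop",50),("lens",40)):
    for q in pics:
        r=cut_out(n,q)
        if r:
            u,v=np.argwhere(r[0]["region"]).mean(0)[::-1]; print(n,round(r[0]["p"],2),round(u),round(v),at(q,u,v,z).round(1))
print("start by eye",at(p,461,290.5,52),"stop",at(p,487,287.5,52),"scene",at(pics[1],154,360,52),at(pics[1],137,395,52))
E
python3 b.py
```

```text
ledge [597.3  32.7] yaw -0.258 [0.29  0.277]
plate [590.7  43.4] yaw -0.239 [0.102 0.078]
reader [ 555.4 -131.1] yaw -0.173 [0.26 0.21]
panel [ 467.6 -363.4] yaw 0.099 [0.098 0.074]
gauge_block [640.  200.1] yaw -0.148 [0.237 0.599]
start 0.73 461 291 [ 464.1 -339.7]
start 0.89 153 361 [ 460.2 -335.5]
stop 0.62 290 236 [592.8  45.4]
stop 0.63 136 394 [ 467.1 -395. ]
lens 0.73 366 253 [ 554.  -127.8]
lens 0.75 259 293 [ 564.  -140.2]
start by eye [ 466.00518639 -338.68361514] stop [ 472.11726672 -398.37042511] scene [ 461.61214425 -334.14527565] [ 470.39647582 -395.5510699 ]
```

Request:
jog_arm(motion=[[[0,0,0],-0.15],[[0,0,0],-0.3],[[0,0,0],-0.45],[[0,0,0],-0.6],[[0,0,0],-0.75]], grip=0.37)

```text
t: 2.1
eef_pos: [235.2, -579.1, 239.7]
tcp_rot: [3.142, 0.0, 1.142]
ft_force: [-0.4, -0.5, -0.3]
opening: 0.655
grip_force: 0.0
```

Request:
jog_arm(motion=[[[40,5.5,0],-0.15],[[80,11,0],-0.194],[[120,16.5,0],-0.194],[[160,22,0],-0.194],[[200,27,0],-0.194]])

```text
t: 2.6
eef_pos: [344.6, -407.7, 239.8]
tcp_rot: [3.141, 0.0, 1.33]
ft_force: [-0.1, 0.0, 0.2]
opening: 0.628
grip_force: 0.0
```

Request:
jog_arm(motion=[[[42,14,0],0],[[84,28,0],0],[[126,42,0],0],[[168,56,0],0],[[210,70,0],0]])

```text
t: 3.1
eef_pos: [462.8, -220.2, 239.9]
tcp_rot: [3.141, 0.0, 1.33]
ft_force: [0.7, -0.5, -0.2]
opening: 0.63
grip_force: 0.0
```

Request:
jog_arm(motion=[[[42,14,0],0],[[84,28,0],0],[[126,42,0],0],[[160,56,0],0],[[160,56,0],0]])

```text
t: 3.6
eef_pos: [556.4, -76.7, 239.5]
tcp_rot: [3.141, -0.0, 1.333]
ft_force: [-0.2, -0.6, 0.3]
opening: 0.631
grip_force: 0.0
```

```bash
cat > c.py <<'E'
from h import *
import sys
p=read_camera("wrist"); cv2.imwrite(f"pics/{sys.argv[1]}.png",p["img"]); print(p["extrinsics"].round(3),p["vertical_fov"],p["cx"],p["cy"],state()["t"],state()["eef_pos"],state()["tcp_rot"])
np.savez(sys.argv[1],**p)
E
python3 c.py w1
```

```text
[[ 9.72000e-01  2.27000e-01  6.10000e-02  5.73759e+02]
 [-2.35000e-01  9.37000e-01  2.59000e-01 -4.58500e+00]
 [ 1.00000e-03 -2.66000e-01  9.64000e-01  3.84587e+02]
 [ 0.00000e+00  0.00000e+00  0.00000e+00  1.00000e+00]] 58.298741294847176 324.5995007336403 241.3389356760817 3.65 [555.32262743 -78.188255   239.40738959] [-3.14154571e+00  3.14353715e-05  1.33290680e+00]
```

View pics/w1.png

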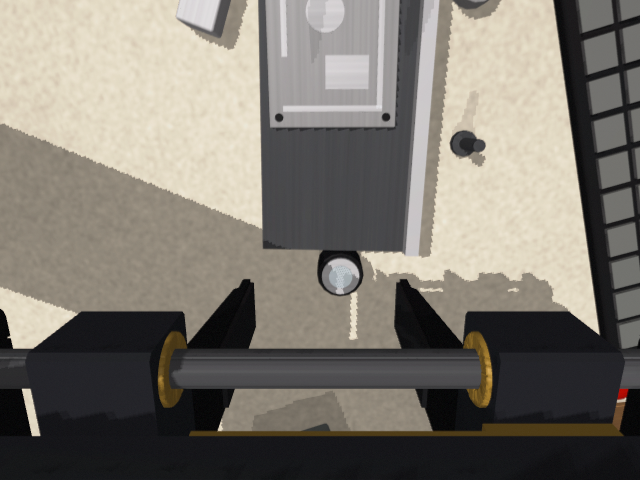

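```bash
cat > d.py <<'E'
from h import *
p=dict(np.load("w1.npz"))
for n,u,v,z in [("nearcorner",263,248,60),("near up",258,20,60),("fence base end",404,250,60),("fence base far",424,10,60),("plateL",269,128,66),("plateR",396,125.5,66),("plate R up",394,10,66),("lens",341,276,40)]: print(n,at(p,u,v,z).round(1))
q=read_camera("wrist")
for n,z in (("lens",40),("reader",40)):
    for r in cut_out(n,q)[:1]:
        c=cv2.minAreaRect(cv2.findNonZero(r["region"].astype(np.uint8))); print(n,r["p"],c,at(q,*c[0],z))
g=p["img"]
E
python3 d.py
```

```text
nearcorner [504.8 -85.7]
near up [545.8  71.8]
fence base end [ 612.2 -113.5]
fence base far [657.4  51.2]
plateL [534.6   1. ]
plateR [623.3 -18.8]
plate R up [636.4  54.8]
lens [ 558.2 -130.2]
lens 0.91 ((341.5, 270.0), (46.0, 45.0), 90.0) [ 558.52558883 -126.57563214]
```

Request:
jog_arm(motion=[[[42,2,0],0.018],[[84,4,0],0.018],[[126,6,0],0.018],[[168,8,0],0.018],[[212,9,0],0.018]])

```text
t: 4.3
eef_pos: [614.3, 123.9, 239.9]
tcp_rot: [3.141, 0.0, 1.31]
ft_force: [1.0, -0.2, 0.9]
opening: 0.631
grip_force: 0.0
```

Request:
jog_arm(motion=[[[0,0,0],0],[[0,0,35],0],[[0,0,70],0],[[0,0,100],0],[[0,0,100],0]])

```text
t: 4.8
eef_pos: [612.3, 122.0, 136.3]
tcp_rot: [-3.136, 0.002, 1.31]
ft_force: [0.3, -0.6, 1.5]
opening: 0.632
grip_force: 0.0
```

```bash
python3 - <<'E'
from h import *
s=state();print(s["eef_pos"],s["tcp_rot"])
a=read_camera("top")["img"][170:300,200:400]; b=read_camera("scene")["img"][140:320,220:420]
cv2.imwrite("pics/pre.png",np.vstack([cv2.resize(a,(500,325)),cv2.resize(b,(305,275)) if 0 else cv2.resize(b,(500,275))]))
E
```

```text
[612.26946792 122.03881336 136.29384315] [-3.13568872e+00  2.42455494e-03  1.30996995e+00]
```

View pics/pre.png

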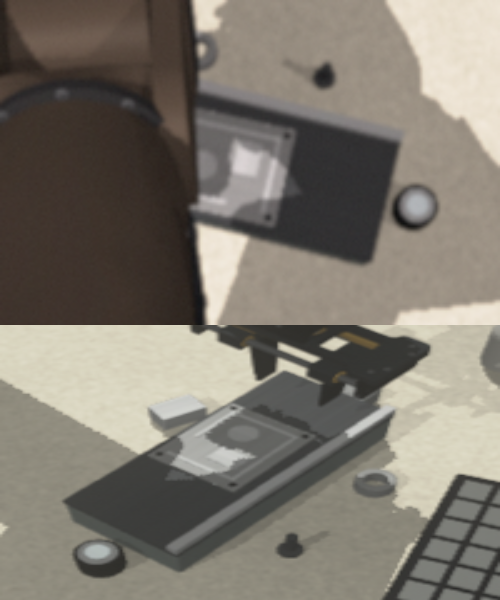

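Request:
jog_arm(motion=[[[0,0,20],0],[[0,0,40],0],[[0,0,46],0],[[0,0,46],0],[[0,0,46],0]])

```text
t: 5.4
eef_pos: [614.7, 123.7, 95.2]
tcp_rot: [3.14, -0.001, 1.312]
ft_force: [0.5, -0.6, -0.2]
opening: 0.629
grip_force: 0.0
```

Request:
jog_arm(motion=[[[0,0,3],0],[[0,0,6],0],[[0,0,6],0],[[0,0,6],0],[[0,0,6],0]])

```text
t: 5.9
eef_pos: [614.0, 123.9, 87.7]
tcp_rot: [3.142, 0.0, 1.312]
ft_force: [0.9, 0.1, 0.1]
opening: 0.628
grip_force: 0.0
```

Request:
jog_arm(motion=[[[-8,0,0],0],[[-16,0,0],0],[[-24,0,0],0],[[-32,0,0],0],[[-40,0,0],0]])

```text
t: 6.4
eef_pos: [603.5, 84.4, 87.6]
tcp_rot: [-3.142, 0.0, 1.311]
ft_force: [-0.1, 1.0, -0.9]
opening: 0.629
grip_force: 0.3
```

Request:
jog_arm(motion=[[[-8,0,0],0],[[-16,0,0],0],[[-24,0,0],0],[[-32,0,0],0],[[-40,0,0],0]])

```text
t: 6.9
eef_pos: [593.3, 45.9, 87.6]
tcp_rot: [3.142, 0.0, 1.312]
ft_force: [-0.4, 0.9, -0.4]
opening: 0.628
grip_force: 0.3
```

Request:
jog_arm(motion=[[[-8,0,0],0],[[-16,0,0],0],[[-24,0,0],0],[[-28,0,0],0],[[-30,0,0],0]])

```text
t: 7.4
eef_pos: [585.7, 17.1, 87.6]
tcp_rot: [3.142, 0.0, 1.311]
ft_force: [-0.2, 0.3, -0.8]
opening: 0.623
grip_force: 0.3
```

```bash
python3 - <<'E'
from h import *
s=state();print(s["eef_pos"],s["tcp_rot"],s["ft_force"])
p=read_camera("top");a=p["img"][170:300,200:400]; b=read_camera("scene")["img"][140:320,220:420]
cv2.imwrite("pics/mid.png",np.vstack([cv2.resize(a,(500,325)),cv2.resize(b,(500,275))]))
E
```

```text
[585.74778449  17.06467897  87.62748326] [3.14155835e+00 8.15990224e-05 1.31134055e+00] [-0.19967161  0.27084612 -0.77061587]
```

View pics/mid.png

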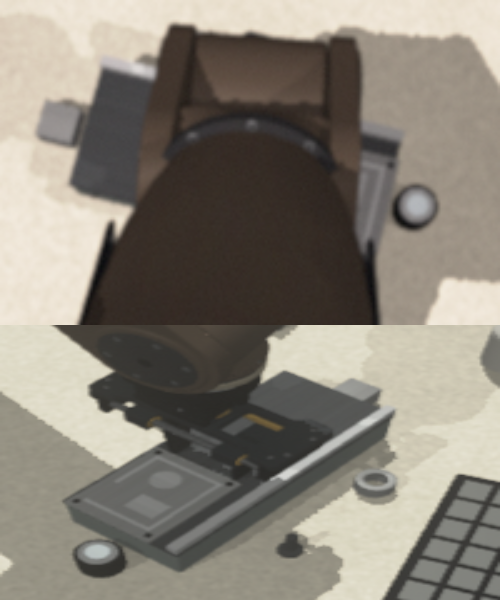

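Request:
jog_arm(motion=[[[-6,0,0],0],[[-12,0,0],0],[[-18,0,0],0],[[-24,0,0],0],[[-27,0,0],0]])

```text
t: 8.0
eef_pos: [578.8, -9.2, 87.7]
tcp_rot: [3.142, 0.0, 1.311]
ft_force: [1.0, 1.1, 0.1]
opening: 0.63
grip_force: 0.4
```

Request:
jog_arm(motion=[[[0,0,0],0],[[0,0,0],0],[[5,0,0],0],[[15,0,0],0],[[15,0,-30],0]])

```text
t: 8.5
eef_pos: [581.6, 7.6, 115.1]
tcp_rot: [-3.136, 0.001, 1.313]
ft_force: [-0.3, -0.0, -0.1]
opening: 0.629
grip_force: 0.0
```

Request:
jog_arm(motion=[[[0,0,-40],0],[[0,0,-80],0],[[0,0,-122],0],[[-40,-3,-122],0],[[-70,-3,-122],0]])

```text
t: 9.0
eef_pos: [561.9, -60.7, 241.1]
tcp_rot: [3.139, 0.0, 1.314]
ft_force: [-0.0, 0.2, -0.5]
opening: 0.631
grip_force: 0.0
```

Request:
jog_arm(motion=[[[-20,0,0],0],[[-40,0,0],0],[[-40,0,0],0],[[-40,0,0],0],[[-40,0,0],0]])

```text
t: 9.5
eef_pos: [551.9, -98.5, 239.6]
tcp_rot: [-3.142, -0.0, 1.313]
ft_force: [-0.2, -0.7, -0.1]
opening: 0.629
grip_force: 0.0
```

```bash
python3 c.py w2
```

```text
[[ 9.67000e-01  2.47000e-01  6.80000e-02  5.70934e+02]
 [-2.56000e-01  9.32000e-01  2.58000e-01 -2.68000e+01]
 [ 1.00000e-03 -2.67000e-01  9.64000e-01  3.84628e+02]
 [ 0.00000e+00  0.00000e+00  0.00000e+00  1.00000e+00]] 58.298741294847176 324.5995007336403 241.3389356760817 9.55 [551.93103601 -98.57329114 239.58361186] [-3.14158876e+00 -1.25176647e-05  1.31285446e+00]
```

View pics/w2.png

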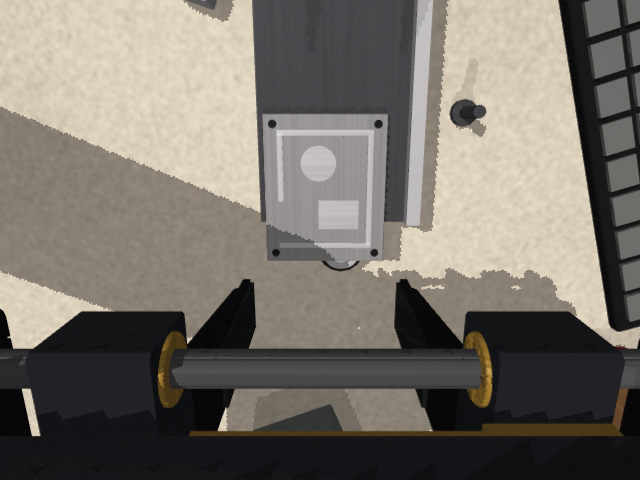

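```bash
python3 - <<'E'
from h import *
X=np.array([.967,-.253]);Y=np.array([.253,.967]);O=np.array([598.2,34.5])
def L(f,u,v,z): r=at(dict(np.load(f)),u,v,z)-O; return np.round([r@X,r@Y],1)
for n,u,v in [("eL",267,261),("eR",382,260.5),("rearL",263,114),("rearR",387,114.5)]: print(n,L("w2.npz",u,v,66))
print("rim now",L("w2.npz",340,270,40),"corner",L("w2.npz",262,221,60),L("w2.npz",404,222,60))
print("w1 rim",L("w1.npz",340,295,40),"lens",L("w1.npz",341,276,40),"corner",L("w1.npz",263,248,60))
g=cv2.cvtColor(np.load("w1.npz")["img"],cv2.COLOR_BGR2GRAY); print(g[250:305,341])
E
```

```text
eL [ -55.7 -170. ]
eR [  33.7 -169.9]
rearL [-54.3 -60.4]
rearR [ 33.7 -61. ]
rim now [   2.1 -186.7] corner [ -59.2 -139.5] [  50.5 -140.6]
w1 rim [   2.6 -186.7] lens [   3.  -169.4] corner [ -59.9 -139.9]
[ 47  14  15  25  32  25  27  58 126 184 197 198 198 197 193 184 173 192
 195 182 199 197 195 182 188 197 183 198 197 194 190 181 196 193 196 191
 193 191 167 198 196 196 194 177  82  55 122 142 141 139 137 137 136 136
 134]
```

Request:
jog_arm(motion=[[[-42,-4,0],0],[[-84,-8,0],0],[[-126,-12,0],0],[[-168,-15,0],0],[[-210,-18,0],0]], grip=1.0)

```text
t: 10.05
eef_pos: [480.3, -298.7, 239.7]
tcp_rot: [3.141, 0.0, 1.313]
ft_force: [1.1, 0.4, -0.2]
opening: 0.269
grip_force: 0.0
```

Request:
jog_arm(motion=[[[-42,-4,0],0],[[-84,-6,0],0],[[-102,-6,0],0],[[-102,-6,0],0],[[-102,-6,0],0]])

```text
t: 10.55
eef_pos: [449.0, -394.1, 239.4]
tcp_rot: [-3.141, -0.001, 1.312]
ft_force: [0.2, 0.4, -0.4]
opening: 0.004
grip_force: 0.0
```

```bash
python3 c.py w3; python3 - <<'E'
from h import *
q=read_camera("wrist")
for n in("start","stop","start_top"):
    for r in cut_out(n,q)[:1]:
        c=cv2.minAreaRect(cv2.findNonZero(r["region"].astype(np.uint8))); print(n,r["p"],np.round(c[0]),np.round(c[1]),at(q,*c[0],52).round(1))
E
```

```text
[[ 9.67000e-01  2.47000e-01  6.80000e-02  4.68062e+02]
 [-2.56000e-01  9.32000e-01  2.57000e-01 -3.22386e+02]
 [ 0.00000e+00 -2.66000e-01  9.64000e-01  3.84472e+02]
 [ 0.00000e+00  0.00000e+00  0.00000e+00  1.00000e+00]] 58.298741294847176 324.5995007336403 241.3389356760817 10.6 [ 449.16888151 -393.66582488  239.55557339] [-3.14132118e+00 -4.16503284e-04  1.31284501e+00]
start 0.86 [325. 142.] [49. 48.] [ 464.9 -336.1]
stop 0.79 [354. 216.] [26. 24.] [ 472.6 -396.7]
start_top 0.97 [325. 142.] [49. 48.] [ 464.9 -336.1]
```

View pics/w3.png

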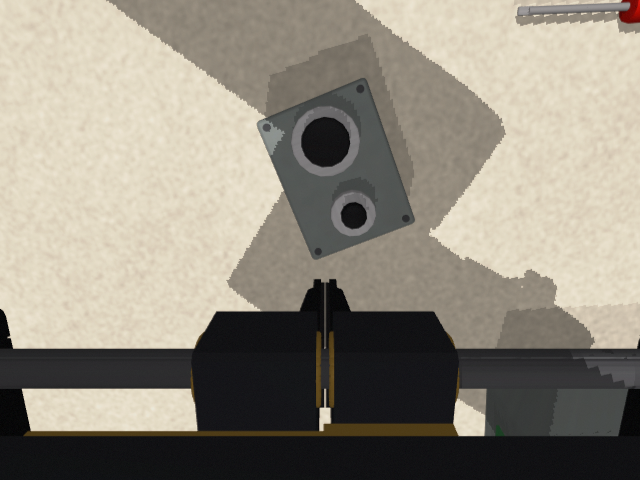

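Request:
jog_arm(motion=[[[40,1,0],0],[[60,1,20],0],[[60,1,60],0],[[60,1,100],0],[[60,1,135],0]])

```text
t: 11.3
eef_pos: [465.1, -336.3, 103.4]
tcp_rot: [3.141, 0.0, 1.313]
ft_force: [0.5, 0.1, 1.3]
opening: 0.002
grip_force: 0.0
```

Request:
jog_arm(motion=[[[0,0,0],0],[[0,0,0],0],[[0,0,5],0],[[0,0,10],0],[[0,0,10],0]])

```text
t: 11.8
eef_pos: [465.0, -337.4, 95.1]
tcp_rot: [3.141, 0.0, 1.312]
ft_force: [-0.1, -0.0, 0.8]
opening: 0.004
grip_force: 0.0
```

Tips at about 70 mm; step down watching the force.

Request:
jog_arm(motion=[[[0,0,2],0],[[0,0,4],0],[[0,0,6],0],[[0,0,6],0],[[0,0,6],0]])

```text
t: 12.3
eef_pos: [465.0, -337.5, 88.8]
tcp_rot: [3.141, 0.0, 1.312]
ft_force: [-0.2, -0.3, 3.1]
opening: 0.003
grip_force: 1.7
```

Request:
jog_arm(motion=[[[0,0,2],0],[[0,0,4],0],[[0,0,4],0],[[0,0,4],0],[[0,0,4],0]])

```text
t: 12.8
eef_pos: [465.1, -337.5, 86.0]
tcp_rot: [3.14, 0.001, 1.312]
ft_force: [-2.8, 2.2, 20.1]
opening: 0.004
grip_force: 10.0
```

Request:
jog_arm(motion=[[[0,0,-5],0],[[0,0,-15],0],[[0,0,-40],0],[[0,0,-80],0],[[0,0,-120],0]])

```text
t: 13.3
eef_pos: [464.4, -336.9, 205.6]
tcp_rot: [-3.14, -0.001, 1.312]
ft_force: [0.4, -0.1, 0.2]
opening: 0.006
grip_force: 0.0
```

Request:
jog_arm(motion=[[[-30,0,-30],0],[[-60,0,-30],0],[[-60,0,-30],0],[[-60,0,-30],0],[[-60,0,-30],0]])

```text
t: 13.8
eef_pos: [449.4, -394.4, 234.1]
tcp_rot: [-3.14, -0.001, 1.312]
ft_force: [0.1, -0.4, 0.2]
opening: 0.007
grip_force: 0.0
```

```bash
python3 - <<'E'
from h import *
p=read_camera("top"); a=p["img"][190:330,200:520]
cv2.imwrite("pics/fin.png",cv2.resize(a,(800,350)))
s=state();print(s["t"],s["eef_pos"],s["ft_force"])
E
```

```text
13.85 [ 449.60905885 -394.32399906  234.12364743] [-0.2906246   0.00130543  0.75836984]
```

View pics/fin.png

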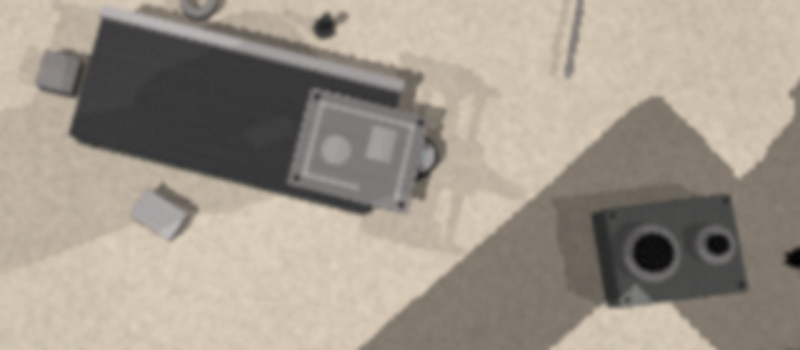

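The plate lies flat and straight over the reader, with its leading edge at about (418,160). Everything else stands where it was, and the arm is clear.

```bash
python3 -c "
from cell import job_done
print(job_done())"
```

```text
the job is handed in; nothing more can be done
None
```

The job is handed in, with no verdict returned: the plate lies flat with its leading edge within about 3 mm of the lens centre by my measurement, the larger button was pressed about 6 mm (force rose to 20 N at the stop) and released, and the arm was clear of everything.

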